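# Lay a pinwheel layer of kit cartons on the pallet slab

### The arm

A 6-joint arm with a two-finger parallel gripper is mounted at the origin on the work surface. World frame = base frame: x ahead of the robot, y to its left, z up, the work surface at z = 0. Lengths are in m, angles in degrees, forces in N, time in s.
With the tool pointing down it reaches from about 0.375 to 0.9 m from the base axis. Payload 3.1 kg.
Tool frame: the origin (TCP) lies on the front face of the gripper's body, between the roots of the fingers; the fingertips stand 70 mm ahead of it and the grasp point (between the pads) lies 51 mm ahead of it (bot.tip_extent is the distance from the TCP to the fingertips, in m); z points along the fingers, x is the direction in which the jaws open and shut, and the axes are right-handed (so a half turn about z gives the same grasp; the last joint's range is limited). The gripper opens to 87 mm and grips with 3 to 60 N. Pads are 19 mm wide; open, the fingers measure 117 mm over their backs; the gripper's body (75 mm by 190 mm) begins 51 mm behind the grasp point.
Start: joints at [-86.889, 30.224, 82.088, -0, 67.689, -10.227], TCP at [0.144, -0.608, 0.292] pointing down, gripper open.
Joint ranges: [-176.69, 176.69], [-43.24, 126.21], [12.49, 139.97], [-82, 262], [0, 151.66], [-163.58, 163.58]. Speed limits (degrees/s): [159.86, 159.86, 180, 180, 180, 180].

### API

Orientations are given as a 3x3 rotation matrix whose columns are the frame's x, y, z axes.
In Python, from rig import bot, viewer, ticket gives the robot as it stands. The module is installed in compiled form; this text tells all that it offers.
- The arm moves only by the tool arm_command, never from a script. Its argument "targets" is a list of rows, each an object with "rot": the turn, a rotation vector about the tool's x, y, z in degrees, a list of three; "offset": the shift along the tool's x, y, z in cm, a list of three; "gripper": the closure, from 0 (fully open) to 1 (shut). A call has 1 to 8 rows; each row is the pose to reach, as a shift and turn from the pose commanded when the call began, along the tool's axes at that moment; what a row does not reach only later rows make up. A row lasts 1/10 s, in which the tool goes at most 50 mm and 8.59 degrees, less where a joint would pass 70% of its speed; a pose out of reach is approached as far as the arm can. A call with a gripper value outside its range is refused whole. The fingers move at their own pace and stop on an object; the grip force is fixed at half the most. Time passes only in rows, so rows that repeat a pose let the fingers close. It gives the time, the measured TCP pose, the force and the opening at its end, in the units of the state.
- bot.read_state(): the state, without advancing time (a new reading comes with each control period).
- viewer.capture(name): name is "scene" or "side" or "wrist"; returns a dict with "frame" (420x560x3 uint8, red, green, blue), "fx", "fy", "cx", "cy" (pixels), "D" ([k1, k2, p1, p2, k3] as OpenCV has them; the pictures are not rectified), "view" (4x4, takes a point from world to camera coordinates). Camera axes: x right, y down, z forward; pixel columns grow to the right and rows downward; lengths in m; the calibration is good to about 2 mm. A picture is of the moment at which its call begins. There is no depth.
- ticket.hand_in(): hands the job in, once; it reports no verdict.
The state is a dict: "time_s": time; "joint_positions": joint angles; "qvel": joint speeds; "tau": joint torques, N m; "position": TCP position; "tcp_rot": TCP orientation; "force": force on the tool from outside, world axes, zero at the start; "moment": the same for the moment, N m; "opening": opening from 0.0 (shut) to 1.0 (fully open).
Only numpy, scipy, OpenCV 4.12 (cv2) and the standard library are available. Lean on these libraries where they do the work, as an engineer would, in place of code of your own. Each camera call takes 0.05 s, during which the arm holds its last target. There are 200 camera calls.

### The job

Build the bottom layer on the pallet slab: lay the four oblong kit cartons flat in the four outlines drawn on it, one squarely in each, so that they interlock like a pinwheel round the open middle. Set them down without dropping them, let go, and leave everything else on the bench where it stands.

Things in the scene. Friction and masses are not known exactly. Their poses are not given: they have to be found in the camera images.
- carton1: one of four identical plain cardboard kit cartons, 100 mm long (own x), 55 mm wide (own y), 45 mm high, about 0.2 kg, lying flat with a pale paper tape along the top; origin at the centre of its underside, z up. The two ends are alike.
- carton2: one of four identical plain cardboard kit cartons, 100 mm long (own x), 55 mm wide (own y), 45 mm high, about 0.2 kg, lying flat with a pale paper tape along the top; origin at the centre of its underside, z up. The two ends are alike.
- carton3: one of four identical plain cardboard kit cartons, 100 mm long (own x), 55 mm wide (own y), 45 mm high, about 0.2 kg, lying flat with a pale paper tape along the top; origin at the centre of its underside, z up. The two ends are alike.
- carton4: one of four identical plain cardboard kit cartons, 100 mm long (own x), 55 mm wide (own y), 45 mm high, about 0.2 kg, lying flat with a pale paper tape along the top; origin at the centre of its underside, z up. The two ends are alike.
- slab: square plywood pallet slab, 190 x 190 mm, top 20 mm above the bench, fixed to the bench, turned at some angle; origin at the centre of its underside, x and y along its edges. Drawn on its top in thin dark lines are four 104 x 59 mm outlines in a pinwheel round an open middle 51 mm square; between cartons lying in neighbouring outlines 6 mm are left.
- slot1 (a point): centre of drawn outline 1 on the slab's top face, at (-30.5, -53) mm from the slab's centre along the slab's own x and y; axes as the slab's. The carton there lies with its length along the slab's x; its end on the +x side borders the open middle.
- slot2 (a point): centre of drawn outline 2 on the slab's top face, at (53, -30.5) mm from the slab's centre along the slab's own x and y; axes as the slab's. The carton there lies with its length along the slab's y; its end on the +y side borders the open middle.
- slot3 (a point): centre of drawn outline 3 on the slab's top face, at (30.5, 53) mm from the slab's centre along the slab's own x and y; axes as the slab's. The carton there lies with its length along the slab's x; its end on the -x side borders the open middle.
- slot4 (a point): centre of drawn outline 4 on the slab's top face, at (-53, 30.5) mm from the slab's centre along the slab's own x and y; axes as the slab's. The carton there lies with its length along the slab's y; its end on the -y side borders the open middle.
- square_carton: bystander: squarer, taller cardboard carton 78 x 78 x 60 mm high; not part of the layer; loose; origin at the centre of its underside, length along its x.
- bottle: bystander: upright plastic solvent bottle, 60 mm diameter, 155 mm tall, the tallest thing near the slab; loose; origin at the centre of its underside.
- reel: bystander: reel of solder standing on its flange, 76 mm diameter, 48 mm high; loose; origin at the centre of its underside.
- meter: bystander: black pocket multimeter lying flat, 108 x 56 mm, 38 mm high with its knob; loose; origin at the centre of its underside, length along its x.
- breadboard: bystander: white solderless breadboard 83 x 55 mm, 14 mm high with its chip; loose; origin at the centre of its underside, length along its x.
- metal_box: bystander: plain aluminium enclosure 90 x 62 x 32 mm high; not part of the layer; loose; origin at the centre of its underside, length along its x.

How it is judged (in metres and radians):
At the end, for the whole second after the job is handed in: Every outline holds one of the four cartons: its centre within 8 mm of the outline's centre, its length within 0.10 rad (6 degrees) of the outline's, its underside within 4 mm of the slab's top, level within 0.06 rad, released and at rest (((horizontal distance between carton1 and slot1 below 0.008 m and angle between the x axis of carton1 and the x axis of slab, either way round below 0.1 rad and z of carton1 in the frame of slot1 between -0.004 and 0.004 m and angle between carton1's own z axis and vertical below 0.06 rad) or (horizontal distance between carton2 and slot1 below 0.008 m and angle between the x axis of carton2 and the x axis of slab, either way round below 0.1 rad and z of carton2 in the frame of slot1 between -0.004 and 0.004 m and angle between carton2's own z axis and vertical below 0.06 rad) or (horizontal distance between carton3 and slot1 below 0.008 m and angle between the x axis of carton3 and the x axis of slab, either way round below 0.1 rad and z of carton3 in the frame of slot1 between -0.004 and 0.004 m and angle between carton3's own z axis and vertical below 0.06 rad) or (horizontal distance between carton4 and slot1 below 0.008 m and angle between the x axis of carton4 and the x axis of slab, either way round below 0.1 rad and z of carton4 in the frame of slot1 between -0.004 and 0.004 m and angle between carton4's own z axis and vertical below 0.06 rad)) and ((horizontal distance between carton1 and slot2 below 0.008 m and angle between the x axis of carton1 and the y axis of slab, either way round below 0.1 rad and z of carton1 in the frame of slot2 between -0.004 and 0.004 m and angle between carton1's own z axis and vertical below 0.06 rad) or (horizontal distance between carton2 and slot2 below 0.008 m and angle between the x axis of carton2 and the y axis of slab, either way round below 0.1 rad and z of carton2 in the frame of slot2 between -0.004 and 0.004 m and angle between carton2's own z axis and vertical below 0.06 rad) or (horizontal distance between carton3 and slot2 below 0.008 m and angle between the x axis of carton3 and the y axis of slab, either way round below 0.1 rad and z of carton3 in the frame of slot2 between -0.004 and 0.004 m and angle between carton3's own z axis and vertical below 0.06 rad) or (horizontal distance between carton4 and slot2 below 0.008 m and angle between the x axis of carton4 and the y axis of slab, either way round below 0.1 rad and z of carton4 in the frame of slot2 between -0.004 and 0.004 m and angle between carton4's own z axis and vertical below 0.06 rad)) and ((horizontal distance between carton1 and slot3 below 0.008 m and angle between the x axis of carton1 and the x axis of slab, either way round below 0.1 rad and z of carton1 in the frame of slot3 between -0.004 and 0.004 m and angle between carton1's own z axis and vertical below 0.06 rad) or (horizontal distance between carton2 and slot3 below 0.008 m and angle between the x axis of carton2 and the x axis of slab, either way round below 0.1 rad and z of carton2 in the frame of slot3 between -0.004 and 0.004 m and angle between carton2's own z axis and vertical below 0.06 rad) or (horizontal distance between carton3 and slot3 below 0.008 m and angle between the x axis of carton3 and the x axis of slab, either way round below 0.1 rad and z of carton3 in the frame of slot3 between -0.004 and 0.004 m and angle between carton3's own z axis and vertical below 0.06 rad) or (horizontal distance between carton4 and slot3 below 0.008 m and angle between the x axis of carton4 and the x axis of slab, either way round below 0.1 rad and z of carton4 in the frame of slot3 between -0.004 and 0.004 m and angle between carton4's own z axis and vertical below 0.06 rad)) and ((horizontal distance between carton1 and slot4 below 0.008 m and angle between the x axis of carton1 and the y axis of slab, either way round below 0.1 rad and z of carton1 in the frame of slot4 between -0.004 and 0.004 m and angle between carton1's own z axis and vertical below 0.06 rad) or (horizontal distance between carton2 and slot4 below 0.008 m and angle between the x axis of carton2 and the y axis of slab, either way round below 0.1 rad and z of carton2 in the frame of slot4 between -0.004 and 0.004 m and angle between carton2's own z axis and vertical below 0.06 rad) or (horizontal distance between carton3 and slot4 below 0.008 m and angle between the x axis of carton3 and the y axis of slab, either way round below 0.1 rad and z of carton3 in the frame of slot4 between -0.004 and 0.004 m and angle between carton3's own z axis and vertical below 0.06 rad) or (horizontal distance between carton4 and slot4 below 0.008 m and angle between the x axis of carton4 and the y axis of slab, either way round below 0.1 rad and z of carton4 in the frame of slot4 between -0.004 and 0.004 m and angle between carton4's own z axis and vertical below 0.06 rad)) and linear speed of each of carton1, carton2, carton3, carton4 below 0.02 m/s); the robot touches nothing.
It fails at once if something else on the bench is pushed aside by more than 25 mm (distance of any of square_carton, bottle, reel, meter, breadboard, metal_box from where it was at the start of the episode above 0.025 m).
It fails at once if something else on the bench is tipped over (angle between any of square_carton, bottle, reel, meter, breadboard, metal_box's own z axis and vertical above 0.35 rad).
It fails at once if a carton is dropped or thrown (moving faster than 0.4 m/s with no finger on it) ((linear speed of carton1 above 0.4 m/s and contact force between the fingers and carton1 below 0.1 N) or (linear speed of carton2 above 0.4 m/s and contact force between the fingers and carton2 below 0.1 N) or (linear speed of carton3 above 0.4 m/s and contact force between the fingers and carton3 below 0.1 N) or (linear speed of carton4 above 0.4 m/s and contact force between the fingers and carton4 below 0.1 N)).
It also fails if it takes over 72 s, if anything falls off the work surface, if the arm or the gripper's body presses on something with over 40 N, if the wrist force passes 120 N, or if a joint passes its speed limit or range.

## Working session

There is one attempt and no reset: what is moved stays moved. The work goes in short steps, Python scripts to look and compute and a tool call to move; the robot and the scene stay as the last step left them, time stands still between calls to the robot, and variables do not carry over. Pictures are saved under pics/ and viewed, about 8 in all and at most 12, crops included, and the job is handed in when it is done.

Besides the shell and the picture viewer there is one more tool, called as name([rows], argument=value, ...), one row to a line, values as JSON. arm_command: Moves the arm, as the interface text tells. Its arguments: {"type":"object","properties":{"targets":{"type":"array"}},"required":["targets"]}

```bash
mkdir -p pics; python3 - <<'E'
from rig import bot, viewer
import cv2,numpy as np
s=bot.read_state();print(s['time_s'],s['position'],s['tcp_rot'],s['opening'],bot.tip_extent)
for n in ['scene','side','wrist']:
    c=viewer.capture(n);cv2.imwrite(f'pics/{n}0.png',c['frame'][:,:,::-1]);V=np.array(c['view']);print(n,c['fx'],c['D'],-V[:3,:3].T@V[:3,3])
a=cv2.imread('pics/scene0.png');cv2.imwrite('pics/scene0b.png',cv2.resize(a,(800,600)))
E
```

```text
0.0 [ 0.14419323 -0.60753866  0.29127563] [[ 2.30699642e-01 -9.73025005e-01 -1.24627353e-04]
 [-9.73022722e-01 -2.30699375e-01  2.14047134e-03]
 [-2.11148358e-03 -3.72540724e-04 -9.99997701e-01]] 0.9987958564560524 0.0697
scene 483.0076361733025 [-0.14178031  0.          0.          0.          0.        ] [1.40982272 0.46576067 0.95272658]
side 516.7083098442996 [0.0384584 0.        0.        0.        0.       ] [0.43392927 0.92764049 1.11640172]
wrist 297.85254639459606 [-0.03495135  0.          0.          0.          0.        ] [ 0.22208828 -0.5888644   0.3840122 ]
```

View pics/scene0b.png

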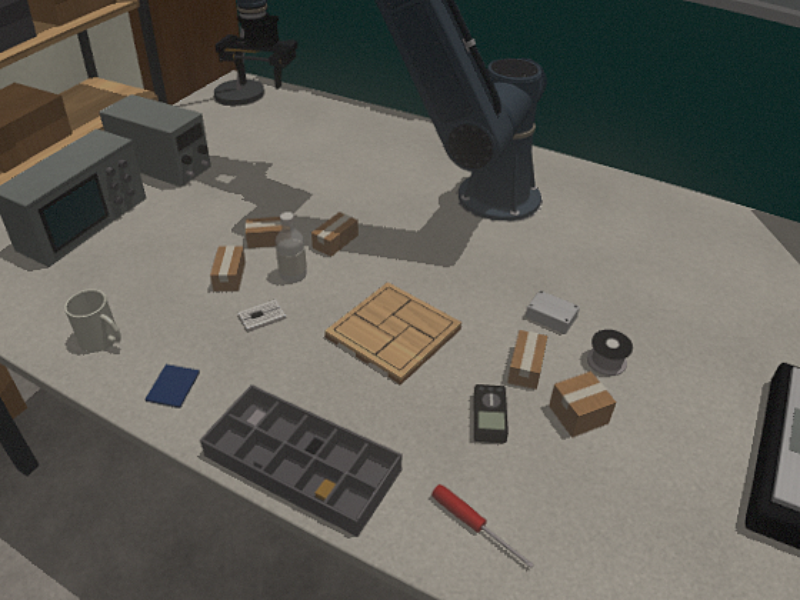

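View pics/side0.png

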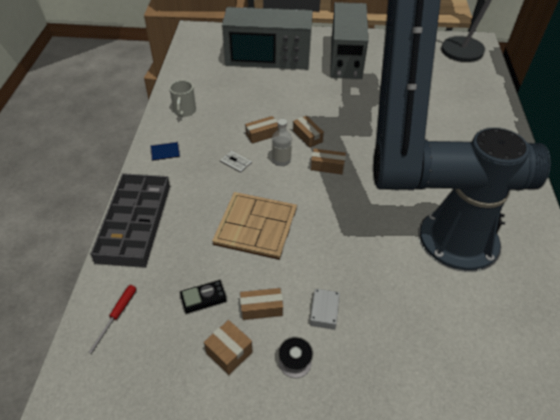

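The side and scene views show everything. In the side view, cartons sit at (262,128), (308,130), (328,160) and (262,303), the bottle at (282,143) and the slab at (256,224).

```bash
cat > h.py <<'E'
from rig import bot, viewer
import cv2,numpy as np
def cast(c,px,z):
    K=np.array([[c['fx'],0,c['cx']],[0,c['fy'],c['cy']],[0,0,1]]);V=np.array(c['view'])
    u=cv2.undistortPoints(np.float64(px).reshape(-1,1,2),K,np.array(c['D'])).reshape(-1,2)
    d=np.c_[u,np.ones(len(u))]@V[:3,:3];o=-V[:3,:3].T@V[:3,3]
    return (o+d*((z-o[2])/d[:,2])[:,None])[:,:2]
def proj(c,P):
    K=np.array([[c['fx'],0,c['cx']],[0,c['fy'],c['cy']],[0,0,1]]);V=np.array(c['view'])
    return cv2.projectPoints(np.float64(P).reshape(-1,1,3),cv2.Rodrigues(V[:3,:3])[0],V[:3,3],K,np.array(c['D']))[0].reshape(-1,2)
def snap(n,f=None):
    c=viewer.capture(n);b=c['frame'][:,:,::-1].copy()
    if f: cv2.imwrite(f,b)
    return c,b
def brown(b,lo=(5,60,40),hi=(22,255,255)):
    return cv2.morphologyEx(cv2.inRange(cv2.cvtColor(b,cv2.COLOR_BGR2HSV),lo,hi),cv2.MORPH_OPEN,np.ones((2,2)))
def rect(P):
    """minAreaRect in world: centre, length angle deg, size mm"""
    r=cv2.minAreaRect(np.float32(P*1000));(w,h),a=r[1],r[2]
    if w<h:w,h,a=h,w,a+90
    return np.round(r[0],1),round((a+90)%180-90,1),round(w,1),round(h,1)
E
python3 - <<'E'
from h import *
for n in ['side','scene']:
    c,b=snap(n);m=brown(b);m=cv2.morphologyEx(m,cv2.MORPH_CLOSE,np.ones((7,7)))
    k,l,st,ce=cv2.connectedComponentsWithStats(m)
    print(n)
    for i in range(1,k):
        if st[i,4]<120:continue
        ys,xs=np.where(l==i);P=cast(c,np.c_[xs,ys],.03)
        if np.abs(P).max()<1.2: print(ce[i].round(),st[i,4],*rect(P))
E
python3 -c "
import cv2;a=cv2.imread('pics/side0.png')[100:330,170:360];b=cv2.resize(a,None,fx=2.6,fy=2.6,interpolation=2)
w=cv2.imread('pics/wrist0.png');import numpy as np
w=cv2.resize(w,(300,225));o=np.zeros((598,800,3),np.uint8);o[:b.shape[0],:b.shape[1]]=b;o[:225,500:]=w;cv2.imwrite('pics/c1.png',o)"
```

```text
side
[262. 130.] 594 [ 571.6 -377.6] 29.3 115.0 97.9
[320. 148.] 1368 [ 384.  -321.1] -70.0 287.4 123.5
[256. 226.] 3819 [552.4  23.4] 79.2 198.6 189.3
[262. 306.] 885 [511.3 272.4] 11.7 100.6 77.7
[229. 348.] 1501 [575.3 390. ] -38.8 99.9 92.6
scene
[235. 165.] 632 [ 372.3 -248. ] -7.5 137.5 93.2
[170. 178.] 1110 [ 522.5 -390.9] 7.9 277.4 111.1
[276. 233.] 3626 [577.2  15. ] -10.6 201.0 197.6
[370. 252.] 797 [524.3 268.3] 11.7 141.2 55.6
[  7. 276.] 420 [1065.  -522.9] 68.8 151.1 38.8
[408. 283.] 1400 [578.6 390.5] -38.5 115.4 113.1
[228. 343.] 132 [940.3  93.7] -0.5 35.9 21.0
```

View pics/c1.png

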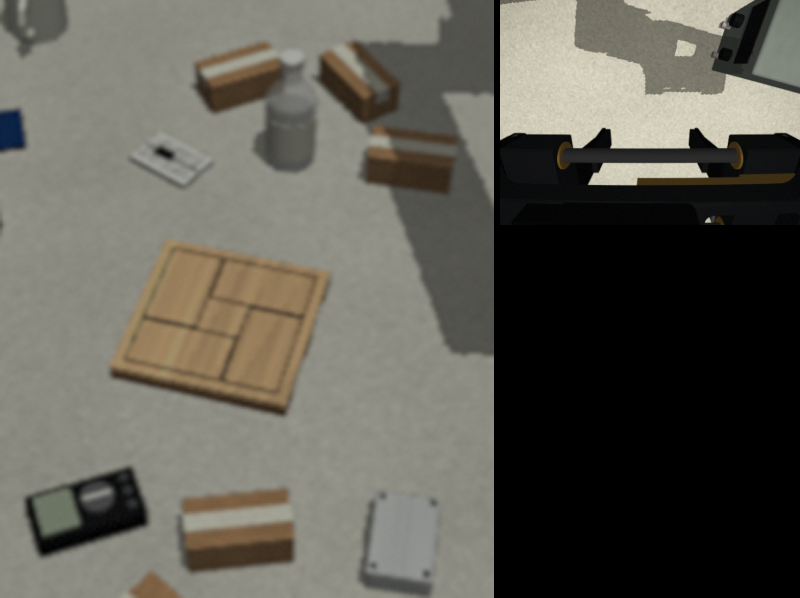

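The crop shows carton tops with tapes. In crop pixels: A at (240,63), B at (358,80), C at (412,143), D at (237,513). The slab's top corners are about (168,241), (330,270), (285,405) and (111,372). I'm casting these and checking their sizes.

```bash
python3 - <<'E'
from h import *
c,_=snap('side')
S={'A':([(195,65),(275,42),(283,68),(204,87)],.045),'B':([(320,70),(359,42),(398,86),(362,117)],.045),'C':([(368,130),(458,134),(455,158),(366,155)],.045),'D':([(184,498),(289,489),(294,527),(181,538)],.045),'slab':([(168,241),(330,270),(286,402),(111,370)],.02),
'meter':([(26,500),(133,468),(147,520),(40,553)],.02),'box':([(372,490),(440,502),(433,585),(362,570)],.032),'bb':([(128,158),(158,131),(212,162),(185,186)],.01),'bottlebase':([(291,155)],0)}
for k,(p,z) in S.items():
    P=cast(c,np.array(p)/2.6+[170,100],z)
    if len(P)<4: print(k,P);continue
    e=[np.linalg.norm(P[i]-P[(i+1)%4])*1e3 for i in range(4)];d=[np.degrees(np.arctan2(*(P[(i+1)%4]-P[i])[::-1])) for i in range(4)]
    print(k,P.mean(0).round(4),np.round(e),np.round(d,1))
E
```

```text
A [ 0.5748 -0.3821] [110.  52. 104.  44.] [-150.8  105.5   25.2  -68.7]
B [ 0.4251 -0.3697] [ 75.  96.  74. 100.] [-127.9  121.9   55.4  -56.5]
C [ 0.3598 -0.2552] [106.  42. 103.  43.] [-179.1   84.8    1.9  -91.1]
D [0.5146 0.2631] [ 99.  41. 104.  43.] [-169.3  100.5   11.3  -86.5]
slab [0.5541 0.0078] [186. 188. 185. 191.] [ 171.2   79.3   -7.9 -100.5]
meter [0.6591 0.2564] [106.  61. 103.  61.] [-155.1  111.1   24.9  -66.2]
box [0.3615 0.2664] [65. 88. 65. 87.] [173.2  85.8  -8.4 -94.2]
bb [ 0.645  -0.2435] [59. 87. 51. 85.] [-120.   145.6   58.   -29.5]
bottlebase [[ 0.5021119  -0.27335936]]
```

arm_command([
  {"rot": [0, 0, 0], "offset": [-22.5, -21.4, -11], "gripper": 0},
  {"rot": [0, 0, 0], "offset": [-22.5, -21.4, -11], "gripper": 0},
  {"rot": [0, 0, 0], "offset": [-22.5, -21.4, -11], "gripper": 0},
  {"rot": [0, 0, 0], "offset": [-22.5, -21.4, -11], "gripper": 0},
  {"rot": [0, 0, 0], "offset": [-22.5, -21.4, -11], "gripper": 0},
  {"rot": [0, 0, 0], "offset": [-22.5, -21.4, -11], "gripper": 0},
  {"rot": [0, 0, 0], "offset": [-22.5, -21.4, -11], "gripper": 0},
  {"rot": [0, 0, 0], "offset": [-22.5, -21.4, -11], "gripper": 0},
])

```text
time_s: 1.1
position: [0.3019, -0.337, 0.404]
tcp_rot: [[0.235, -0.972, 0.002], [-0.972, -0.235, -0.002], [0.002, -0.002, -1.0]]
force: [-0.0, -1.2, -0.4]
opening: 0.996
```

```bash
python3 - <<'E'
from h import *
print(bot.read_state()['position'],bot.read_state()['time_s'])
c,b=snap('wrist','pics/w1.png')
o=cv2.resize(b[:300],None,fx=1.42,fy=1.42,interpolation=2)
for n,P in {'A':(.575,-.382,.045),'B':(.425,-.37,.045),'C':(.36,-.255,.045)}.items():
    print(n,proj(c,P)[0].round())
cv2.imwrite('pics/w1b.png',o)
E
```

```text
[ 0.30192289 -0.3369839   0.40395659] 1.1
A [361. -17.]
B [322.  96.]
C [234. 122.]
```

View pics/w1b.png

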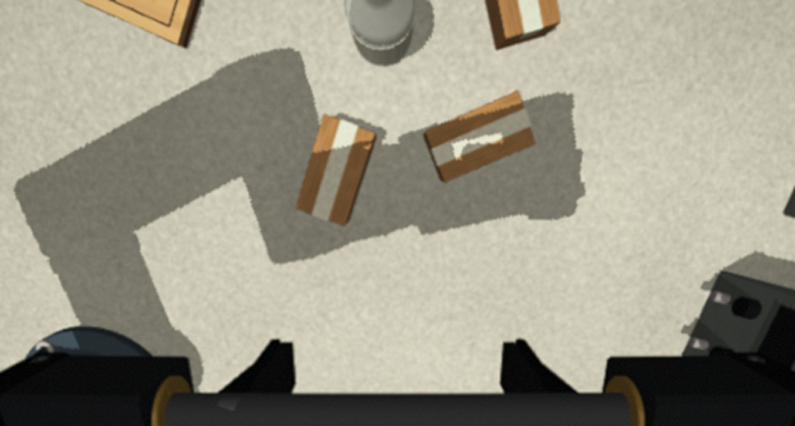

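The wrist view shows C's top at crop (336,168), its far edge running (325,115)–(297,208). B's top is at (480,135), its far edge running (424,132)–(519,91). A is at the top edge at (524,15). I'm computing poses from the far top edges plus the known widths.

```bash
cat >> h.py <<'E'
def edge(c,p,q,ref,z=.045,w=.0275):
    P=cast(c,[p,q],z);d=P[1]-P[0];L=np.linalg.norm(d);d/=L;n=np.array([-d[1],d[0]]);m=P.mean(0)
    if n@(np.array(ref)-m)<0:n=-n
    a=np.degrees(np.arctan2(d[1],d[0]));print('edge len mm',round(L*1e3,1),'centre',(m+n*w).round(4),'ang',round((a+90)%180-90,1));return m+n*w,a
def go(xy,z,th):
    """shift/turn in tool axes from the measured pose to TCP xy,z with jaw angle th (deg), tool down"""
    s=bot.read_state();R=np.array(s['tcp_rot']);d=np.array([*xy,z])-s['position']
    t=np.radians(th);T=np.array([[np.cos(t),np.sin(t),0],[np.sin(t),-np.cos(t),0],[0,0,-1]])
    r=np.degrees(cv2.Rodrigues(R.T@T)[0].ravel());print('offset cm',(R.T@d*100).round(2),'rot',r.round(1))
E
python3 - <<'E'
from h import *
c,b=snap('wrist')
V=np.array(c['view']);o=-V[:3,:3].T@V[:3,3];print(o,proj(c,[o[0],o[1],0]))
s=1/1.42
C,a=edge(c,(325*s,115*s),(297*s,208*s),(.36,-.26))
edge(c,(376*s,132*s),(347*s,224*s),(.36,-.26))
B,_=edge(c,(424*s,132*s),(519*s,91*s),(.425,-.37))
edge(c,(442*s,181*s),(535*s,140*s),(.425,-.37))
# carton C: grip 18 mm toward the robot along its length
a=np.radians(a);d=np.array([np.cos(a),np.sin(a)]);d*=np.sign(d[0])
go(C-.018*d,.2,np.degrees(np.arctan2(d[1],d[0]))-90)
E
```

```text
[ 0.37896596 -0.31928502  0.49585301] [[278.92725834 118.58394099]]
edge len mm 97.2 centre [ 0.3609 -0.2603] ang -6.6
edge len mm 97.4 centre [ 0.3627 -0.2593] ang -5.6
edge len mm 100.6 centre [ 0.4273 -0.3951] ang -53.8
edge len mm 101.7 centre [ 0.4306 -0.3922] ang -52.8
offset cm [-6.98 -6.01 20.25] rot [-0.  -0.1 20.1]
```

arm_command([
  {"rot": [0, 0, 20], "offset": [-7, -6, 20], "gripper": 0},
  {"rot": [0, 0, 20], "offset": [-7, -6, 20], "gripper": 0},
  {"rot": [0, 0, 20], "offset": [-7, -6, 20], "gripper": 0},
  {"rot": [0, 0, 20], "offset": [-7, -6, 20], "gripper": 0},
  {"rot": [0, 0, 20], "offset": [-7, -6, 20], "gripper": 0},
  {"rot": [0, 0, 20], "offset": [-7, -6, 20], "gripper": 0},
  {"rot": [0, 0, 20], "offset": [-7, -6, 24], "gripper": 0},
  {"rot": [0, 0, 20], "offset": [-7, -6, 27], "gripper": 0},
])

```text
time_s: 2.0
position: [0.3434, -0.2606, 0.132]
tcp_rot: [[-0.117, -0.993, 0.003], [-0.993, 0.117, -0.004], [0.004, -0.003, -1.0]]
force: [0.0, -0.5, 0.6]
opening: 1.004
```

```bash
python3 - <<'E'
from h import *
d=np.array([np.cos(np.radians(-6)),np.sin(np.radians(-6))])
go(np.array([.3615,-.26])-.018*d,.08,-96)
s=bot.read_state();print(s['position'])
E
```

```text
offset cm [-0.27  0.03  5.2 ] rot [-0.2 -0.2 -0.7]
[ 0.34344405 -0.26061689  0.13204357]
```

arm_command([
  {"rot": [0, 0, 0], "offset": [-0.2, 0, 3], "gripper": 0},
  {"rot": [0, 0, 0], "offset": [-0.2, 0, 5.2], "gripper": 0},
  {"rot": [0, 0, 0], "offset": [-0.2, 0, 5.2], "gripper": 0},
  {"rot": [0, 0, 0], "offset": [-0.2, 0, 5.2], "gripper": 1},
  {"rot": [0, 0, 0], "offset": [-0.2, 0, 5.2], "gripper": 1},
  {"rot": [0, 0, 0], "offset": [-0.2, 0, 5.2], "gripper": 1},
  {"rot": [0, 0, 0], "offset": [-0.2, 0, 5.2], "gripper": 1},
  {"rot": [0, 0, 0], "offset": [-0.2, 0, 5.2], "gripper": 1},
])

```text
time_s: 2.8
position: [0.343, -0.2555, 0.081]
tcp_rot: [[-0.116, -0.993, 0.0], [-0.993, 0.116, 0.0], [-0.0, -0.0, -1.0]]
force: [-0.3, 1.6, 4.9]
opening: 0.635
```

arm_command([
  {"rot": [0, 0, 0], "offset": [0, 0, 0], "gripper": 1},
  {"rot": [0, 0, 0], "offset": [0, 0, -3], "gripper": 1},
  {"rot": [0, 0, 0], "offset": [0, 0, -7], "gripper": 1},
  {"rot": [0, 0, 0], "offset": [0, 0, -12], "gripper": 1},
  {"rot": [0, 0, 0], "offset": [0, 0, -16], "gripper": 1},
  {"rot": [0, 0, 0], "offset": [0, 0, -18], "gripper": 1},
])

```text
time_s: 3.4
position: [0.3435, -0.2562, 0.2634]
tcp_rot: [[-0.115, -0.993, 0.003], [-0.993, 0.115, -0.004], [0.004, -0.004, -1.0]]
force: [0.3, -1.1, -3.0]
opening: 0.623
```

```bash
python3 - <<'E'
from h import *
s=bot.read_state();print(s['position'])
c,b=snap('wrist','pics/w2.png')
o=np.vstack([cv2.resize(b,(560,420)),])
c2,b2=snap('side','pics/s2.png')
cv2.imwrite('pics/w2b.png',np.hstack([cv2.resize(b,(420,315)),cv2.resize(b2[50:290,120:440],(380,315))[:,:]]))
E
```

```text
[ 0.34346983 -0.25624957  0.26343113]
```

View pics/w2b.png

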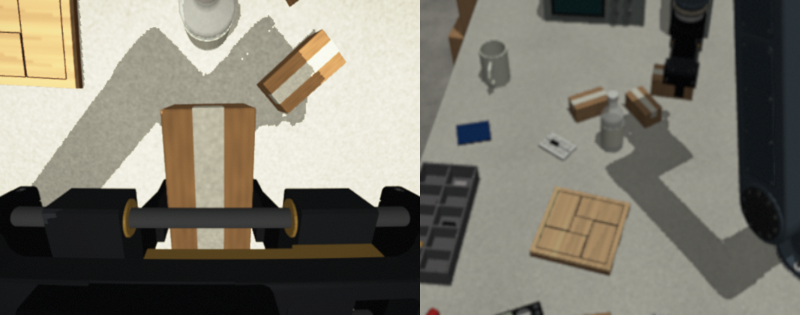

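```bash
python3 - <<'E'
from h import *
c,b=snap('wrist');s=bot.read_state();p=np.array(s['position']);R=np.array(s['tcp_rot'])
f=4/3
P=cast(c,[(163*f,107*f),(255*f,107*f)],p[2]-.036)
print('width',np.linalg.norm(P[0]-P[1])*1e3,[(R[:2,:2].T@(q-p[:2])*1e3).round(1) for q in P])
go([.385,.01],.33,-99.5)
E
```

```text
width 52.950797872573574 [array([-27. , -70.9]), array([ 26., -71.])]
offset cm [-26.88  -1.1   -6.95] rot [-0.1 -0.1  2.9]
```

arm_command([
  {"rot": [0, 0, 3], "offset": [-4, 0, -7], "gripper": 1},
  {"rot": [0, 0, 3], "offset": [-8, -0.5, -7], "gripper": 1},
  {"rot": [0, 0, 3], "offset": [-13, -1, -7], "gripper": 1},
  {"rot": [0, 0, 3], "offset": [-18, -1, -7], "gripper": 1},
  {"rot": [0, 0, 3], "offset": [-22, -1, -7], "gripper": 1},
  {"rot": [0, 0, 3], "offset": [-26, -1, -7], "gripper": 1},
  {"rot": [0, 0, 3], "offset": [-27, -1, -7], "gripper": 1},
  {"rot": [0, 0, 3], "offset": [-27, -1, -7], "gripper": 1},
])

```text
time_s: 4.35
position: [0.3832, 0.0125, 0.3285]
tcp_rot: [[-0.164, -0.986, -0.004], [-0.986, 0.164, 0.001], [-0.0, 0.005, -1.0]]
force: [-0.0, -0.4, -2.6]
opening: 0.626
```

```bash
python3 - <<'E'
from h import *
c,b=snap('wrist','pics/w3.png')
cv2.imwrite('pics/w3b.png',cv2.resize(b[:230],None,fx=1.42,fy=1.42,interpolation=2))
E
```

```text
(no output)
```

View pics/w3b.png

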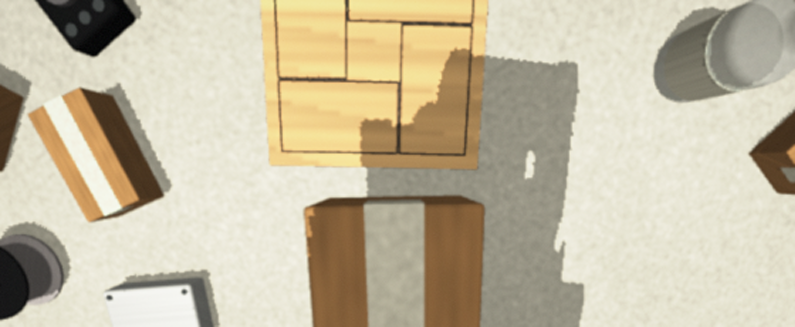

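```bash
python3 - <<'E'
from h import *
c,b=snap('wrist')
px=np.array([(281,152),(398,152),(466,154),(280,79),(398,82),(401,25),(472,26),(346,79),(347,20)])/1.42
S=np.array([(-82.5,82.5),(-82.5,-22.5),(-82.5,-82.5),(-22.5,82.5),(-22.5,-22.5),(22.5,-22.5),(22.5,-82.5),(-22.5,22.5),(22.5,22.5)])/1e3
P=cast(c,px,.02)
m=S.mean(0);H=(S-m).T@(P-P.mean(0));a=np.arctan2(H[0,1]-H[1,0],H[0,0]+H[1,1]);R=np.array([[np.cos(a),-np.sin(a)],[np.sin(a),np.cos(a)]])
t=P.mean(0)-R@m;print('slab',t,np.degrees(a),'resid mm',((S@R.T+t-P)*1e3).round(1).tolist())
for i,s in enumerate([(-30.5,-53),(53,-30.5),(30.5,53),(-53,30.5)]):print('slot',i+1,(R@np.array(s)/1e3+t).round(4))
f=1/1.42
edge(c,(30*f,112*f),(92*f,221*f),(.515,.263));edge(c,(80*f,88*f),(138*f,203*f),(.515,.263))
st=bot.read_state();p=np.array(st['position']);Q=np.array(st['tcp_rot']);E=cast(c,[(307*f,206*f),(484*f,204*f)],p[2]-.036)
print([(Q[:2,:2].T@(q-p[:2])*1e3).round(1) for q in E])
th=np.degrees(a)-90;tr=np.radians(th);y=np.array([np.sin(tr),-np.cos(tr)])
go(R@[.0305,.053]+t+.020*y,.16,th)
E
```

```text
slab [0.55964579 0.00295639] -10.652947292909344 resid mm [[0.6, -1.0], [-1.0, 0.2], [-0.4, 1.6], [0.3, 1.3], [0.6, -1.4], [1.5, 0.1], [0.8, 0.1], [-0.9, -1.2], [-1.5, 0.2]]
slot 1 [ 0.5199 -0.0435]
slot 2 [ 0.6061 -0.0368]
slot 3 [0.5994 0.0494]
slot 4 [0.5132 0.0427]
edge len mm 99.7 centre [0.5184 0.2606] ang 12.2
edge len mm 100.7 centre [0.5163 0.2659] ang 10.4
[array([-28.8, -68.4]), array([ 24. , -69.2])]
offset cm [ -7.49 -18.63  16.86] rot [ 0.1 -0.   1. ]
```

arm_command([
  {"rot": [0, 0, 1], "offset": [-1.5, -4, 3], "gripper": 1},
  {"rot": [0, 0, 1], "offset": [-3, -8, 6], "gripper": 1},
  {"rot": [0, 0, 1], "offset": [-4.5, -12, 10], "gripper": 1},
  {"rot": [0, 0, 1], "offset": [-6, -16, 13], "gripper": 1},
  {"rot": [0, 0, 1], "offset": [-7, -18, 16], "gripper": 1},
  {"rot": [0, 0, 1], "offset": [-7.5, -18.6, 17], "gripper": 1},
  {"rot": [0, 0, 1], "offset": [-7.5, -18.6, 18.5], "gripper": 1},
  {"rot": [0, 0, 1], "offset": [-7.5, -18.6, 18.5], "gripper": 1},
])

```text
time_s: 5.25
position: [0.5785, 0.0521, 0.1426]
tcp_rot: [[-0.187, -0.982, -0.007], [-0.982, 0.187, 0.0], [0.001, 0.007, -1.0]]
force: [-2.1, -0.8, -2.5]
opening: 0.631
```

```bash
cat >> h.py <<'E'
SC=np.array([.5596,.003]);SA=-10.65
SL={1:(-30.5,-53,0),2:(53,-30.5,90),3:(30.5,53,0),4:(-53,30.5,90)}
def place(k,off,th,z):
    """off: carton centre in tool xy (m); th: jaw angle"""
    a=np.radians(SA);R=np.array([[np.cos(a),-np.sin(a)],[np.sin(a),np.cos(a)]])
    t=np.radians(th);T=np.array([[np.cos(t),np.sin(t)],[np.sin(t),-np.cos(t)]])
    go(SC+R@np.array(SL[k][:2])/1e3-T@np.array(off),z,th)
E
python3 -c "
from h import *
place(3,(-.001,-.020),SA-90,.102);s=bot.read_state();print(s['position'])"
```

```text
offset cm [-0.03 -0.12  4.06] rot [ 0.4 -0.1 -0.1]
[0.57853552 0.0521318  0.14257389]
```

arm_command([
  {"rot": [0, 0, 0], "offset": [0, 0, 2], "gripper": 1},
  {"rot": [0, 0, 0], "offset": [0, 0, 3.4], "gripper": 1},
  {"rot": [0, 0, 0], "offset": [0, 0, 3.8], "gripper": 1},
  {"rot": [0, 0, 0], "offset": [0, 0, 4.0], "gripper": 1},
  {"rot": [0, 0, 0], "offset": [0, 0, 4.0], "gripper": 1},
])

```text
time_s: 5.75
position: [0.5804, 0.0536, 0.1057]
tcp_rot: [[-0.185, -0.983, 0.001], [-0.983, 0.185, -0.0], [-0.0, -0.001, -1.0]]
force: [-0.6, 0.4, -1.8]
opening: 0.628
```

arm_command([
  {"rot": [0, 0, 0], "offset": [0.1, 0, 0.3], "gripper": 1},
  {"rot": [0, 0, 0], "offset": [0.1, 0, 0.45], "gripper": 1},
  {"rot": [0, 0, 0], "offset": [0.1, 0, 0.5], "gripper": 1},
  {"rot": [0, 0, 0], "offset": [0.1, 0, 0.5], "gripper": 1},
  {"rot": [0, 0, 0], "offset": [0.1, 0, 0.5], "gripper": 0},
  {"rot": [0, 0, 0], "offset": [0.1, 0, 0.5], "gripper": 0},
  {"rot": [0, 0, 0], "offset": [0.1, 0, 0.5], "gripper": 0},
  {"rot": [0, 0, 0], "offset": [0.1, 0, 0.5], "gripper": 0},
])

```text
time_s: 6.55
position: [0.5801, 0.0529, 0.1002]
tcp_rot: [[-0.185, -0.983, 0.0], [-0.983, 0.185, 0.0], [-0.0, -0.0, -1.0]]
force: [-0.4, 0.1, -0.3]
opening: 0.906
```

arm_command([
  {"rot": [0, 0, 0], "offset": [0, 0, -4], "gripper": 0},
  {"rot": [0, 0, 0], "offset": [0, 0, -9], "gripper": 0},
  {"rot": [0, 0, 0], "offset": [0, 4, -14], "gripper": 0},
  {"rot": [0, 0, 0], "offset": [0, 9, -18], "gripper": 0},
  {"rot": [0, 0, 0], "offset": [0, 14, -20], "gripper": 0},
  {"rot": [0, 0, 0], "offset": [0, 17, -21], "gripper": 0},
  {"rot": [0, 0, 0], "offset": [0, 17, -21], "gripper": 0},
  {"rot": [0, 0, 0], "offset": [0, 17, -21], "gripper": 0},
])

```text
time_s: 7.35
position: [0.4117, 0.0848, 0.3112]
tcp_rot: [[-0.184, -0.983, 0.002], [-0.983, 0.184, -0.0], [-0.0, -0.002, -1.0]]
force: [0.2, 0.2, -0.1]
opening: 0.999
```

```bash
python3 - <<'E'
from h import *
c,b=snap('wrist','pics/w4.png');print(bot.read_state()['tcp_rot'])
cv2.imwrite('pics/w4b.png',cv2.resize(b[:225,60:460],None,fx=2,fy=2,interpolation=2))
E
```

```text
[[-1.84678337e-01 -9.82794794e-01  2.88159602e-03]
 [-9.82798980e-01  1.84678358e-01 -2.61279022e-04]
 [-2.75384759e-04 -2.88028221e-03 -9.99995814e-01]]
```

View pics/w4b.png

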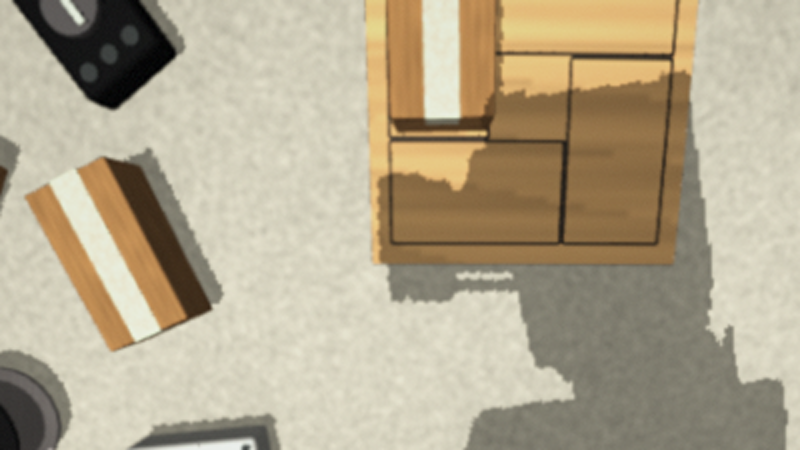

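```bash
cat >> h.py <<'E'
def fitslab(c,px,S):
    S=np.array(S)/1e3;P=cast(c,px,.02)
    m=S.mean(0);H=(S-m).T@(P-P.mean(0));a=np.arctan2(H[0,1]-H[1,0],H[0,0]+H[1,1]);R=np.array([[np.cos(a),-np.sin(a)],[np.sin(a),np.cos(a)]])
    t=P.mean(0)-R@m;print('slab',t,np.degrees(a),'resid mm',((S@R.T+t-P)*1e3).round(1).tolist())
E
python3 - <<'E'
from h import *
c,b=snap('wrist')
h=lambda l:np.array(l)/2.+[60,0]
fitslab(c,h([(392,243),(562,243),(657,244),(391,141),(565,142),(571,57),(672,57),(490,137)]),[(-82.5,82.5),(-82.5,-22.5),(-82.5,-82.5),(-23.5,82.5),(-23.5,-22),(21.5,-23),(21.5,-82.5),(-21.5,23.5)])
P=cast(c,h([(395,131),(491,131)]),.02);a=np.radians(SA);R=np.array([[np.cos(a),-np.sin(a)],[np.sin(a),np.cos(a)]])
print('C near end in slab frame, ideal (-19.5,80.5),(-19.5,25.5)',((P-SC)@R*1e3).round(1))
C,a=edge(c,*h([(25,196),(112,350)]),(.5175,.263))
go(C,.20,a-90 if abs(a)<90 else a+90)
E
```

```text
slab [0.56094856 0.00383423] -10.37895135713166 resid mm [[-0.3, -0.3], [0.1, 0.3], [0.5, -0.2], [0.1, 0.5], [0.6, -0.4], [-0.2, 0.1], [-0.8, -0.5], [0.0, 0.4]]
C near end in slab frame, ideal (-19.5,80.5),(-19.5,25.5) [[-17.2  80.5]
 [-17.1  23.5]]
edge len mm 98.1 centre [0.5192 0.2641] ang 12.4
offset cm [-19.63  -6.94  11.06] rot [ -0.1  -0.  -23. ]
```

arm_command([
  {"rot": [0, 0, -8], "offset": [-5, -1.7, 2], "gripper": 0},
  {"rot": [0, 0, -16], "offset": [-10, -3.5, 4], "gripper": 0},
  {"rot": [0, 0, -23], "offset": [-14, -5, 7], "gripper": 0},
  {"rot": [0, 0, -23], "offset": [-18, -6.5, 10], "gripper": 0},
  {"rot": [0, 0, -23], "offset": [-19.6, -6.9, 13], "gripper": 0},
  {"rot": [0, 0, -23], "offset": [-19.6, -6.9, 16], "gripper": 0},
  {"rot": [0, 0, -23], "offset": [-19.6, -6.9, 16], "gripper": 0},
])

```text
time_s: 8.15
position: [0.5157, 0.2641, 0.144]
tcp_rot: [[0.214, -0.977, -0.01], [-0.977, -0.214, -0.003], [0.001, 0.011, -1.0]]
force: [-0.9, -0.0, -0.1]
opening: 1.002
```

```bash
sed -i 's/^SC=.*/SC=np.array([.5609,.0038]);SA=-10.4/' h.py; python3 - <<'E'
from h import *
go([.5187,.2638],.08,-78);print(bot.read_state()['position'])
E
```

```text
offset cm [ 0.09 -0.36  6.39] rot [ 0.6 -0.1  0.4]
[0.51571138 0.26407214 0.14395331]
```

arm_command([
  {"rot": [0, 0, 0], "offset": [0, -0.1, 3], "gripper": 0},
  {"rot": [0, 0, 0], "offset": [0, -0.1, 5.5], "gripper": 0},
  {"rot": [0, 0, 0], "offset": [0, -0.1, 6.3], "gripper": 0},
  {"rot": [0, 0, 0], "offset": [0, -0.1, 6.3], "gripper": 1},
  {"rot": [0, 0, 0], "offset": [0, -0.1, 6.3], "gripper": 1},
  {"rot": [0, 0, 0], "offset": [0, -0.1, 6.3], "gripper": 1},
  {"rot": [0, 0, 0], "offset": [0, -0.1, 6.3], "gripper": 1},
  {"rot": [0, 0, 0], "offset": [0, -0.1, 6.3], "gripper": 1},
])

```text
time_s: 8.95
position: [0.5184, 0.2648, 0.0883]
tcp_rot: [[0.213, -0.977, 0.002], [-0.977, -0.213, 0.001], [-0.001, -0.002, -1.0]]
force: [-0.0, 1.8, 1.7]
opening: 0.63
```

arm_command([
  {"rot": [0, 0, 0], "offset": [0, 0, 0], "gripper": 1},
  {"rot": [0, 0, 0], "offset": [0, 0, -3], "gripper": 1},
  {"rot": [0, 0, 0], "offset": [0, 0, -7], "gripper": 1},
  {"rot": [0, 0, 0], "offset": [0, 0, -11], "gripper": 1},
  {"rot": [0, 0, 0], "offset": [0, 0, -14], "gripper": 1},
  {"rot": [0, 0, 0], "offset": [0, 0, -15], "gripper": 1},
  {"rot": [0, 0, 0], "offset": [0, 0, -15], "gripper": 1},
])

```text
time_s: 9.65
position: [0.5183, 0.2645, 0.2383]
tcp_rot: [[0.214, -0.977, 0.003], [-0.977, -0.214, 0.001], [0.0, -0.003, -1.0]]
force: [0.0, 0.9, -3.2]
opening: 0.626
```

```bash
cat >> h.py <<'E'
def held(c,b,dz=.036):
    """far end of held carton: bright-to-other edge along the tape; returns tool y of the end"""
    s=bot.read_state();p=np.array(s['position']);R=np.array(s['tcp_rot'])
    m=brown(b);m[240:]=0
    k,l,st,ce=cv2.connectedComponentsWithStats(m)
    for i in range(1,k):
        if st[i,4]<300:continue
        x,y,w,h=st[i,:4]
        if 180<x+w/2<380 and y+h>200:
            Q=cast(c,[(x,y),(x+w-1,y)],p[2]-dz);print('px',st[i],[(R[:2,:2].T@(q-p[:2])*1e3).round(1) for q in Q])
E
python3 - <<'E'
from h import *
c,b=snap('wrist','pics/w5.png');held(c,b)
print(bot.read_state()['position'])
t=cv2.imread('pics/w3.png');print('w3 check');held(c,t)
place(2,(0,0),SA,.2)
E
```

```text
px [ 224  173  116   67 5189] [array([-25.2, -58. ]), array([ 25.7, -58. ])]
[0.51744981 0.26422017 0.2366936 ]
w3 check
px [ 215  138  127  102 8320] [array([-28.3, -73.2]), array([ 25.7, -73.2])]
offset cm [31.23 -2.39  3.67] rot [  0.1   0.  -67.3]
```

arm_command([
  {"rot": [0, 0, -8.5], "offset": [4, -0.3, 0], "gripper": 1},
  {"rot": [0, 0, -17], "offset": [8, -0.6, 0], "gripper": 1},
  {"rot": [0, 0, -25.5], "offset": [12, -1, 0], "gripper": 1},
  {"rot": [0, 0, -34], "offset": [16, -1.3, 0], "gripper": 1},
  {"rot": [0, 0, -42.5], "offset": [20, -1.6, 0], "gripper": 1},
  {"rot": [0, 0, -51], "offset": [24, -2, 0], "gripper": 1},
  {"rot": [0, 0, -59.5], "offset": [28, -2.2, 1], "gripper": 1},
  {"rot": [0, 0, -67.3], "offset": [31.2, -2.4, 2], "gripper": 1},
])

```text
time_s: 10.5
position: [0.6075, -0.0375, 0.2142]
tcp_rot: [[0.985, -0.175, -0.004], [-0.175, -0.985, 0.001], [-0.004, 0.0, -1.0]]
force: [-0.0, 0.4, -2.4]
opening: 0.634
```

arm_command([
  {"rot": [0, 0, 0], "offset": [0, 0, 2], "gripper": 1},
  {"rot": [0, 0, 0], "offset": [0, 0, 4], "gripper": 1},
  {"rot": [0, 0, 0], "offset": [0, 0, 5], "gripper": 1},
  {"rot": [0, 0, 0], "offset": [0, 0, 5], "gripper": 1},
  {"rot": [0, 0, 0], "offset": [0, 0, 5], "gripper": 1},
])

```text
time_s: 11.0
position: [0.6079, -0.0349, 0.1665]
tcp_rot: [[0.984, -0.179, -0.002], [-0.179, -0.984, 0.0], [-0.002, -0.0, -1.0]]
force: [-0.1, -0.2, -1.5]
opening: 0.631
```

```bash
python3 - <<'E'
from h import *
place(2,(0,0),SA,.108);print(bot.read_state()['position'])
E
```

```text
offset cm [-0.01  0.09  5.85] rot [-0.   0.1  0.1]
[ 0.60785669 -0.03489737  0.16647123]
```

arm_command([
  {"rot": [0, 0, 0], "offset": [0, 0.1, 2.5], "gripper": 1},
  {"rot": [0, 0, 0], "offset": [0, 0.1, 4.5], "gripper": 1},
  {"rot": [0, 0, 0], "offset": [0, 0.1, 5.4], "gripper": 1},
  {"rot": [0, 0, 0], "offset": [0, 0.1, 5.7], "gripper": 1},
  {"rot": [0, 0, 0], "offset": [0, 0.1, 5.9], "gripper": 1},
  {"rot": [0, 0, 0], "offset": [0, 0.1, 5.9], "gripper": 1},
])

```text
time_s: 11.6
position: [0.6085, -0.0363, 0.1091]
tcp_rot: [[0.984, -0.18, 0.002], [-0.18, -0.984, -0.0], [0.002, 0.0, -1.0]]
force: [0.7, -0.1, -1.6]
opening: 0.63
```

arm_command([
  {"rot": [0, 0, 0], "offset": [0, 0, 0.05], "gripper": 0.2},
  {"rot": [0, 0, 0], "offset": [0, 0, 0.05], "gripper": 0},
  {"rot": [0, 0, 0], "offset": [0, 0, 0.05], "gripper": 0},
  {"rot": [0, 0, 0], "offset": [0, 0, 0.05], "gripper": 0},
  {"rot": [0, 0, 0], "offset": [0, 0, -3], "gripper": 0},
  {"rot": [0, 0, 0], "offset": [0, 0, -8], "gripper": 0},
  {"rot": [0, 0, 0], "offset": [0, 0, -13], "gripper": 0},
  {"rot": [0, 0, 0], "offset": [0, 0, -18], "gripper": 0},
])

```text
time_s: 12.4
position: [0.6076, -0.0362, 0.2901]
tcp_rot: [[0.984, -0.18, -0.0], [-0.18, -0.984, 0.0], [-0.0, -0.0, -1.0]]
force: [1.2, -0.8, -0.1]
opening: 1.001
```

```bash
python3 - <<'E'
from h import *
print(bot.read_state()['position'])
# viewing pose for A and B: jaw -70, above and behind
go([.42,-.48],.36,-63)
E
```

```text
[ 0.60756949 -0.03620199  0.29006944]
offset cm [-10.47  47.03  -6.99] rot [ 0.   0.  52.6]
```

arm_command([
  {"rot": [0, 0, 7], "offset": [-1.2, 5, -3], "gripper": 0},
  {"rot": [0, 0, 14], "offset": [-2.4, 10, -6], "gripper": 0},
  {"rot": [0, 0, 21], "offset": [-3.7, 15, -7], "gripper": 0},
  {"rot": [0, 0, 28], "offset": [-5, 20, -7], "gripper": 0},
  {"rot": [0, 0, 35], "offset": [-6.2, 25, -7], "gripper": 0},
  {"rot": [0, 0, 42], "offset": [-7.4, 30, -7], "gripper": 0},
  {"rot": [0, 0, 48], "offset": [-8.7, 35, -7], "gripper": 0},
  {"rot": [0, 0, 52.6], "offset": [-10, 40, -7], "gripper": 0},
])

```text
time_s: 13.2
position: [0.4482, -0.3878, 0.3585]
tcp_rot: [[0.451, -0.892, 0.0], [-0.892, -0.451, -0.0], [0.0, -0.0, -1.0]]
force: [0.8, -0.2, 0.5]
opening: 1.0
```

arm_command([
  {"rot": [0, 0, 0], "offset": [0, 0, 0], "gripper": 0},
  {"rot": [0, 0, 0], "offset": [0, 0, 0], "gripper": 0},
  {"rot": [0, 0, 0], "offset": [0, 0, 0], "gripper": 0},
])

```text
time_s: 13.5
position: [0.4495, -0.3853, 0.3581]
tcp_rot: [[0.455, -0.89, -0.0], [-0.89, -0.455, 0.001], [-0.001, -0.0, -1.0]]
force: [-0.1, 1.4, 0.5]
opening: 1.0
```

```bash
python3 - <<'E'
from h import *
c,b=snap('wrist','pics/w6.png');print(bot.read_state()['position'])
print(proj(c,[(.575,-.382,.045),(.428,-.394,.045),(.50,-.39,.045)]).round())
cv2.imwrite('pics/w6b.png',cv2.resize(b[:290,60:460],None,fx=2,fy=2,interpolation=2))
E
```

```text
[ 0.44982834 -0.38486398  0.35815146]
[[322.  92.]
 [279. 195.]
 [300. 148.]]
```

View pics/w6b.png

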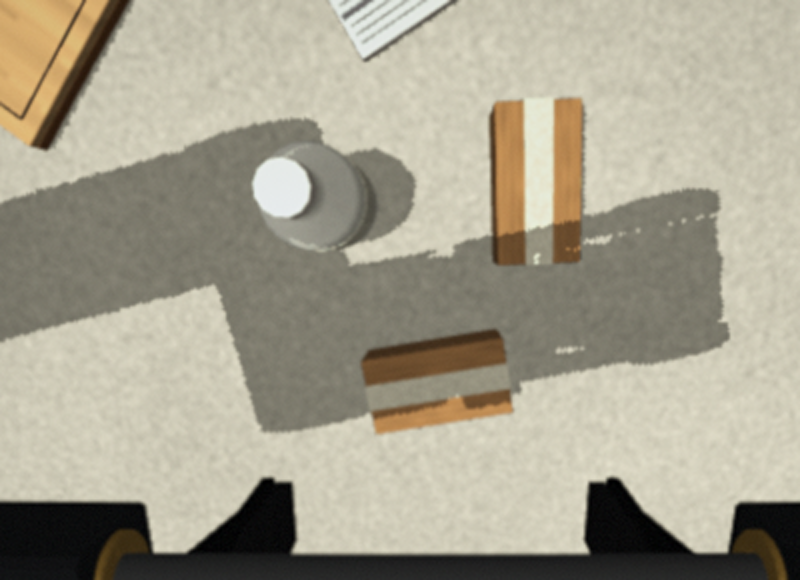

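```bash
python3 - <<'E'
from h import *
c,b=snap('wrist');h=lambda l:np.array(l)/2.+[60,0]
A,a=edge(c,*h([(582,98),(581,264)]),(.575,-.382)); edge(c,*h([(495,101),(498,264)]),(.575,-.382))
B,bb=edge(c,*h([(375,433),(512,412)]),(.428,-.394)); 
print('B tape mid',cast(c,h([(366,398),(511,376)]),.045).mean(0))
E=cast(c,h([(372,205),(330,250)]),0);print('bottle base edge pts',E)
a=np.radians(a);d=np.array([np.cos(a),np.sin(a)]);d*=np.sign(d[0]);th=np.degrees(np.arctan2(d[1],d[0]))-90;t=np.radians(th);x=np.array([np.cos(t),np.sin(t)])
bo=np.array([.502,-.273])-A;print('bottle rel A: len',bo@d*1e3,'jaw',bo@x*1e3)
go(A+.005*d+.006*x,.2,th)
E
```

```text
edge len mm 100.7 centre [ 0.5784 -0.3901] ang 30.3
edge len mm 98.8 centre [ 0.5801 -0.3897] ang 29.7
edge len mm 99.1 centre [ 0.4312 -0.3922] ang -53.7
B tape mid [ 0.43062695 -0.39336981]
bottle base edge pts [[ 0.51871338 -0.29469048]
 [ 0.47640983 -0.28074275]]
bottle rel A: len -6.800617451419184 jaw -139.70471373457093
offset cm [  6.93 -11.71  15.82] rot [-0.   0.  -3.2]
```

arm_command([
  {"rot": [0, 0, -3], "offset": [2.4, -4, 2], "gripper": 0},
  {"rot": [0, 0, -3], "offset": [4.8, -8, 4], "gripper": 0},
  {"rot": [0, 0, -3], "offset": [6.9, -11.7, 8], "gripper": 0},
  {"rot": [0, 0, -3], "offset": [6.9, -11.7, 12], "gripper": 0},
  {"rot": [0, 0, -3], "offset": [6.9, -11.7, 16], "gripper": 0},
  {"rot": [0, 0, -3], "offset": [6.9, -11.7, 20], "gripper": 0},
  {"rot": [0, 0, -3], "offset": [6.9, -11.7, 21.5], "gripper": 0},
  {"rot": [0, 0, -3], "offset": [6.9, -11.7, 21.5], "gripper": 0},
])

```text
time_s: 14.4
position: [0.5844, -0.3923, 0.1406]
tcp_rot: [[0.502, -0.865, -0.004], [-0.865, -0.502, 0.004], [-0.006, 0.002, -1.0]]
force: [0.7, 0.1, -0.3]
opening: 1.001
```

```bash
python3 - <<'E'
from h import *
A=np.array([.5792,-.39]);d=np.array([np.cos(np.pi/6),.5]);x=np.array([.5,-.866])
go(A+.003*d+.005*x,.08,-60);print(bot.read_state()['position'])
E
```

```text
offset cm [0.07 0.03 6.06] rot [0.1 0.3 0.1]
[ 0.58443306 -0.3923011   0.14058054]
```

arm_command([
  {"rot": [0, 0, 0], "offset": [0, 0, 3], "gripper": 0},
  {"rot": [0, 0, 0], "offset": [0, 0, 5.5], "gripper": 0},
  {"rot": [0, 0, 0], "offset": [0, 0, 6.1], "gripper": 0},
  {"rot": [0, 0, 0], "offset": [0, 0, 6.1], "gripper": 1},
  {"rot": [0, 0, 0], "offset": [0, 0, 6.1], "gripper": 1},
  {"rot": [0, 0, 0], "offset": [0, 0, 6.1], "gripper": 1},
  {"rot": [0, 0, 0], "offset": [0, 0, 6.1], "gripper": 1},
  {"rot": [0, 0, 0], "offset": [0, 0, 6.1], "gripper": 1},
])

```text
time_s: 15.2
position: [0.5849, -0.3942, 0.0831]
tcp_rot: [[0.501, -0.866, -0.0], [-0.866, -0.501, 0.0], [-0.0, -0.0, -1.0]]
force: [-1.5, 1.6, 1.3]
opening: 0.629
```

arm_command([
  {"rot": [0, 0, 0], "offset": [0, 0, 0], "gripper": 1},
  {"rot": [0, 0, 0], "offset": [0, 0, -3], "gripper": 1},
  {"rot": [0, 0, 0], "offset": [0, 0, -8], "gripper": 1},
  {"rot": [0, 0, 0], "offset": [0, 0, -13], "gripper": 1},
  {"rot": [0, 0, 0], "offset": [0, 0, -18], "gripper": 1},
  {"rot": [0, 0, 0], "offset": [0, 0, -22], "gripper": 1},
  {"rot": [0, 0, 0], "offset": [0, 0, -23], "gripper": 1},
])

```text
time_s: 15.9
position: [0.587, -0.3966, 0.3187]
tcp_rot: [[0.5, -0.866, 0.009], [-0.866, -0.501, -0.009], [0.013, -0.004, -1.0]]
force: [0.7, -0.3, -1.8]
opening: 0.628
```

```bash
python3 - <<'E'
from h import *
c,b=snap('wrist','pics/w7.png');held(c,b,.081)
print(bot.read_state()['position'])
place(1,(0,.003),SA-90,.31)
E
```

```text
px [ 221  177  120   63 5130] [array([-33.2, -47.2]), array([ 37.7, -47.1])]
[ 0.58649053 -0.39614734  0.31753138]
offset cm [-33.66 -12.27   0.45] rot [-0.4 -0.5 40.4]
```

arm_command([
  {"rot": [0, 0, 5], "offset": [-4, -1.5, 0], "gripper": 1},
  {"rot": [0, 0, 10], "offset": [-8.5, -3, 0], "gripper": 1},
  {"rot": [0, 0, 16], "offset": [-13, -4.7, 0], "gripper": 1},
  {"rot": [0, 0, 22], "offset": [-17.5, -6.4, 0], "gripper": 1},
  {"rot": [0, 0, 28], "offset": [-22, -8, 0], "gripper": 1},
  {"rot": [0, 0, 34], "offset": [-26.5, -9.7, 1], "gripper": 1},
  {"rot": [0, 0, 40.4], "offset": [-31, -11.3, 4], "gripper": 1},
  {"rot": [0, 0, 40.4], "offset": [-33.6, -12.3, 8], "gripper": 1},
])

```text
time_s: 16.75
position: [0.5229, -0.0425, 0.235]
tcp_rot: [[-0.18, -0.984, 0.002], [-0.984, 0.18, -0.0], [-0.0, -0.001, -1.0]]
force: [0.9, -0.7, -2.1]
opening: 0.631
```

arm_command([
  {"rot": [0, 0, 0], "offset": [0, 0, 4], "gripper": 1},
  {"rot": [0, 0, 0], "offset": [0, 0, 7], "gripper": 1},
  {"rot": [0, 0, 0], "offset": [0, 0, 7.5], "gripper": 1},
  {"rot": [0, 0, 0], "offset": [0, 0, 7.5], "gripper": 1},
  {"rot": [0, 0, 0], "offset": [0, 0, 7.5], "gripper": 1},
])

```text
time_s: 17.25
position: [0.5243, -0.0454, 0.1614]
tcp_rot: [[-0.18, -0.984, 0.001], [-0.984, 0.18, -0.0], [0.0, -0.001, -1.0]]
force: [0.3, 0.4, -2.0]
opening: 0.628
```

```bash
python3 - <<'E'
from h import *
place(1,(0,.003),SA-90,.103);print(bot.read_state()['position'])
E
```

```text
offset cm [-0.2   0.05  5.84] rot [-0.1 -0.   0. ]
[ 0.52434889 -0.04539166  0.16139488]
```

arm_command([
  {"rot": [0, 0, 0], "offset": [-0.2, 0, 2.5], "gripper": 1},
  {"rot": [0, 0, 0], "offset": [-0.2, 0, 4.5], "gripper": 1},
  {"rot": [0, 0, 0], "offset": [-0.2, 0, 5.4], "gripper": 1},
  {"rot": [0, 0, 0], "offset": [-0.2, 0, 5.7], "gripper": 1},
  {"rot": [0, 0, 0], "offset": [-0.2, 0, 5.9], "gripper": 1},
  {"rot": [0, 0, 0], "offset": [-0.2, 0, 5.9], "gripper": 1},
])

```text
time_s: 17.85
position: [0.5248, -0.0433, 0.1031]
tcp_rot: [[-0.18, -0.984, 0.002], [-0.984, 0.18, -0.001], [0.0, -0.002, -1.0]]
force: [-1.2, -0.2, -0.1]
opening: 0.629
```

arm_command([
  {"rot": [0, 0, 0], "offset": [0, 0, 0.05], "gripper": 0.2},
  {"rot": [0, 0, 0], "offset": [0, 0, 0.05], "gripper": 0},
  {"rot": [0, 0, 0], "offset": [0, 0, 0.05], "gripper": 0},
  {"rot": [0, 0, 0], "offset": [0, 0, 0.05], "gripper": 0},
  {"rot": [0, 0, 0], "offset": [0, 0, -3], "gripper": 0},
  {"rot": [0, 0, 0], "offset": [0, 0, -8], "gripper": 0},
  {"rot": [0, 0, 0], "offset": [0, 5, -13], "gripper": 0},
  {"rot": [0, 0, 0], "offset": [0, 10, -18], "gripper": 0},
])

```text
time_s: 18.65
position: [0.4544, -0.0304, 0.2541]
tcp_rot: [[-0.18, -0.984, 0.001], [-0.984, 0.18, -0.0], [0.0, -0.002, -1.0]]
force: [-0.4, 0.2, 0.6]
opening: 0.997
```

arm_command([
  {"rot": [0, 0, 0], "offset": [0, 2, -2], "gripper": 0},
  {"rot": [0, 0, 0], "offset": [0, 2, -2], "gripper": 0},
  {"rot": [0, 0, 0], "offset": [0, 2, -2], "gripper": 0},
])

```text
time_s: 18.95
position: [0.4354, -0.0268, 0.2731]
tcp_rot: [[-0.18, -0.984, 0.002], [-0.984, 0.18, -0.001], [0.0, -0.003, -1.0]]
force: [0.8, 0.1, 0.3]
opening: 0.997
```

```bash
python3 - <<'E'
from h import *
print(bot.read_state()['position'])
c,b=snap('wrist','pics/w8.png')
cv2.imwrite('pics/w8b.png',cv2.resize(b[:290,80:480],None,fx=2,fy=2,interpolation=2))
d=np.array([np.cos(np.radians(-53.7)),np.sin(np.radians(-53.7))])
go([.431,-.3925]+.022*d,.34,36.3)
E
```

```text
[ 0.43542319 -0.02679723  0.27305045]
offset cm [37.56 -7.73 -6.75] rot [-0.000e+00 -1.000e-01 -1.367e+02]
```

View pics/w8b.png

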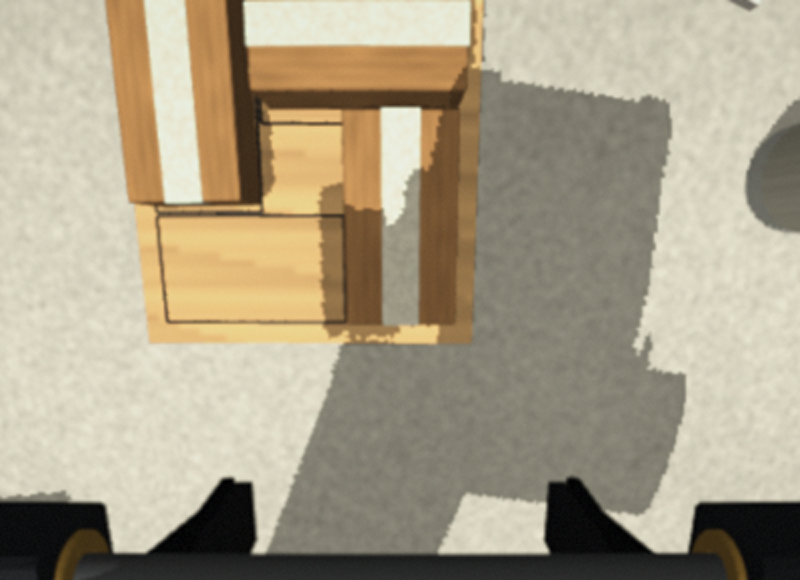

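arm_command([
  {"rot": [0, 0, -8.5], "offset": [4, -0.9, -3], "gripper": 0},
  {"rot": [0, 0, -17], "offset": [8.7, -1.8, -6], "gripper": 0},
  {"rot": [0, 0, -25.5], "offset": [13.4, -2.7, -6.7], "gripper": 0},
  {"rot": [0, 0, -34], "offset": [18, -3.7, -6.7], "gripper": 0},
  {"rot": [0, 0, -42.5], "offset": [23, -4.7, -6.7], "gripper": 0},
  {"rot": [0, 0, -51], "offset": [28, -5.7, -6.7], "gripper": 0},
  {"rot": [0, 0, -59.5], "offset": [32.5, -6.7, -6.7], "gripper": 0},
  {"rot": [0, 0, -68], "offset": [37, -7.7, -6.7], "gripper": 0},
])

```text
time_s: 19.8
position: [0.4439, -0.3933, 0.3374]
tcp_rot: [[0.824, -0.567, -0.001], [-0.567, -0.824, 0.002], [-0.002, -0.001, -1.0]]
force: [1.3, 0.6, -0.2]
opening: 1.003
```

arm_command([
  {"rot": [0, 0, -8.5], "offset": [0, 0, 0], "gripper": 0},
  {"rot": [0, 0, -17], "offset": [0, 0, 0], "gripper": 0},
  {"rot": [0, 0, -25.5], "offset": [0, 0, 2], "gripper": 0},
  {"rot": [0, 0, -34], "offset": [0, 0, 4], "gripper": 0},
  {"rot": [0, 0, -42.5], "offset": [0, 0, 6], "gripper": 0},
  {"rot": [0, 0, -51], "offset": [0, 0, 8], "gripper": 0},
  {"rot": [0, 0, -59.5], "offset": [0, 0, 10], "gripper": 0},
  {"rot": [0, 0, -68], "offset": [0, 0, 12], "gripper": 0},
])

```text
time_s: 20.6
position: [0.4439, -0.3909, 0.2164]
tcp_rot: [[0.834, 0.552, -0.001], [0.552, -0.834, 0.002], [-0.0, -0.002, -1.0]]
force: [0.3, 0.2, -0.7]
opening: 1.002
```

```bash
python3 - <<'E'
from h import *
d=np.array([np.cos(np.radians(-53.7)),np.sin(np.radians(-53.7))]);t=np.radians(36.3);x=np.array([np.cos(t),np.sin(t)])
B=np.array([.431,-.3925]);bo=np.array([.502,-.273])-B
print('bottle from B: len',bo@d,'jaw',bo@x,bot.read_state()['position'])
go(B+.022*d-.007*x,.08,36.3)
E
```

```text
bottle from B: len -0.05427549403395306 jaw 0.12796648290615137 [ 0.44394956 -0.39093625  0.21639566]
offset cm [-1.76  1.68 13.64] rot [-0.1  0.  -2.8]
```

arm_command([
  {"rot": [0, 0, -2.7], "offset": [-1.75, 1.7, 0], "gripper": 0},
  {"rot": [0, 0, -2.7], "offset": [-1.75, 1.7, 3], "gripper": 0},
  {"rot": [0, 0, -2.7], "offset": [-1.75, 1.7, 6], "gripper": 0},
  {"rot": [0, 0, -2.7], "offset": [-1.75, 1.7, 7], "gripper": 0},
  {"rot": [0, 0, -2.7], "offset": [-1.75, 1.7, 7], "gripper": 0},
])

```text
time_s: 21.1
position: [0.4377, -0.4135, 0.1464]
tcp_rot: [[0.811, 0.585, -0.003], [0.585, -0.811, 0.005], [0.0, -0.006, -1.0]]
force: [0.4, -0.0, -0.5]
opening: 1.0
```

```bash
python3 - <<'E'
from h import *
d=np.array([np.cos(np.radians(-53.7)),np.sin(np.radians(-53.7))]);t=np.radians(36.3);x=np.array([np.cos(t),np.sin(t)])
go(np.array([.431,-.3925])+.022*d-.007*x,.08,36.3)
E
```

```text
offset cm [0.01 0.15 6.64] rot [-0.3 -0.  -0.5]
```

arm_command([
  {"rot": [0, 0, 0], "offset": [0, 0, 3], "gripper": 0},
  {"rot": [0, 0, 0], "offset": [0, 0, 5.8], "gripper": 0},
  {"rot": [0, 0, 0], "offset": [0, 0, 6.7], "gripper": 0},
  {"rot": [0, 0, 0], "offset": [0, 0, 6.7], "gripper": 1},
  {"rot": [0, 0, 0], "offset": [0, 0, 6.7], "gripper": 1},
  {"rot": [0, 0, 0], "offset": [0, 0, 6.7], "gripper": 1},
  {"rot": [0, 0, 0], "offset": [0, 0, 6.7], "gripper": 1},
  {"rot": [0, 0, 0], "offset": [0, 0, 6.7], "gripper": 1},
])

```text
time_s: 21.9
position: [0.4393, -0.4147, 0.084]
tcp_rot: [[0.811, 0.585, 0.003], [0.585, -0.811, -0.002], [0.001, 0.003, -1.0]]
force: [1.3, 1.5, 4.3]
opening: 0.636
```

arm_command([
  {"rot": [0, 0, 0], "offset": [0, 0, 0], "gripper": 1},
  {"rot": [0, 0, 0], "offset": [0, 0, -3], "gripper": 1},
  {"rot": [0, 0, 0], "offset": [0, 0, -8], "gripper": 1},
  {"rot": [0, 0, 0], "offset": [0, 0, -13], "gripper": 1},
  {"rot": [0, 0, 0], "offset": [0, 0, -18], "gripper": 1},
  {"rot": [0, 0, 0], "offset": [0, 0, -22], "gripper": 1},
  {"rot": [0, 0, 0], "offset": [0, 0, -22], "gripper": 1},
])

```text
time_s: 22.6
position: [0.4396, -0.4165, 0.3091]
tcp_rot: [[0.811, 0.586, 0.007], [0.586, -0.81, -0.011], [-0.001, 0.013, -1.0]]
force: [-0.3, -0.3, -1.7]
opening: 0.625
```

```bash
python3 - <<'E'
from h import *
c,b=snap('wrist','pics/w9.png');held(c,b,.036);held(c,b,.081)
s=bot.read_state();print(s['position'])
w=cv2.imread('pics/w8.png');print(w.shape)
a=b[60:260,160:420]
cv2.imwrite('pics/w9b.png',cv2.resize(a,None,fx=2,fy=2,interpolation=2))
place(4,(0,-.022),SA,.30)
E
```

```text
px [ 221  127   45  113 4504] [array([-23.4, -72.5]), array([ -4.6, -72.4])]
px [ 301  128   46  112 4496] [array([ 10.8, -72. ]), array([ 30. , -72.1])]
px [ 221  127   45  113 4504] [array([-32.1, -70.7]), array([ -6.9, -70.7])]
px [ 301  128   46  112 4496] [array([ 13.8, -70.2]), array([ 39.6, -70.3])]
[ 0.43855234 -0.41507534  0.30561568]
(420, 560, 3)
offset cm [ 31.4  -31.21   0.34] rot [ 0.4 -0.1 46.2]
```

View pics/w9b.png

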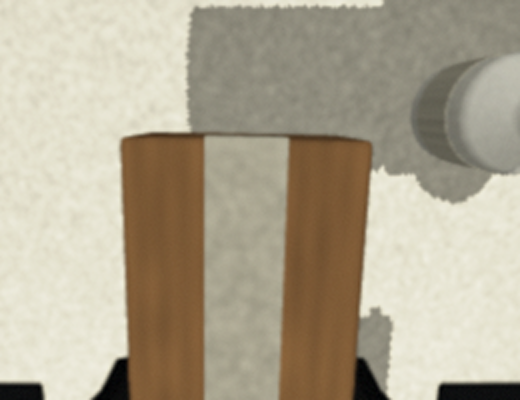

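arm_command([
  {"rot": [0, 0, 5], "offset": [3, -3, 0], "gripper": 1},
  {"rot": [0, 0, 11], "offset": [6, -6, 0], "gripper": 1},
  {"rot": [0, 0, 17], "offset": [9.3, -9.2, 0], "gripper": 1},
  {"rot": [0, 0, 23], "offset": [12.6, -12.5, 0], "gripper": 1},
  {"rot": [0, 0, 29], "offset": [16, -16, 0], "gripper": 1},
  {"rot": [0, 0, 35], "offset": [19.3, -19.2, 0], "gripper": 1},
  {"rot": [0, 0, 41], "offset": [22.6, -22.5, 0], "gripper": 1},
  {"rot": [0, 0, 46.2], "offset": [26, -26, 0], "gripper": 1},
])

```text
time_s: 23.45
position: [0.4952, -0.0493, 0.3002]
tcp_rot: [[0.983, -0.184, -0.006], [-0.184, -0.983, 0.001], [-0.006, -0.0, -1.0]]
force: [1.0, -0.4, -2.5]
opening: 0.63
```

```bash
python3 - <<'E'
from h import *
place(4,(0,-.0215),SA,.18);print(bot.read_state()['position'])
E
```

```text
offset cm [ 0.25 -7.31 12.02] rot [-0.   0.3 -0.2]
[ 0.49518772 -0.04926369  0.30021091]
```

arm_command([
  {"rot": [0, 0, 0], "offset": [0.2, -3, 2], "gripper": 1},
  {"rot": [0, 0, 0], "offset": [0.2, -6, 4], "gripper": 1},
  {"rot": [0, 0, 0], "offset": [0.2, -7.3, 7], "gripper": 1},
  {"rot": [0, 0, 0], "offset": [0.2, -7.3, 10], "gripper": 1},
  {"rot": [0, 0, 0], "offset": [0.2, -7.3, 12], "gripper": 1},
  {"rot": [0, 0, 0], "offset": [0.2, -7.3, 12], "gripper": 1},
  {"rot": [0, 0, 0], "offset": [0.2, -7.3, 12], "gripper": 1},
  {"rot": [0, 0, 0], "offset": [0.2, -7.3, 12], "gripper": 1},
])

```text
time_s: 24.25
position: [0.5121, 0.02, 0.183]
tcp_rot: [[0.984, -0.18, 0.001], [-0.18, -0.984, -0.0], [0.001, 0.0, -1.0]]
force: [0.3, -0.0, -2.2]
opening: 0.626
```

```bash
python3 - <<'E'
from h import *
place(4,(0,-.0215),SA,.104);print(bot.read_state()['position'])
E
```

```text
offset cm [-0.21 -0.19  7.9 ] rot [ 0. -0.  0.]
[0.51210301 0.0200183  0.18303914]
```

arm_command([
  {"rot": [0, 0, 0], "offset": [-0.2, -0.2, 2.5], "gripper": 1},
  {"rot": [0, 0, 0], "offset": [-0.2, -0.2, 5], "gripper": 1},
  {"rot": [0, 0, 0], "offset": [-0.2, -0.2, 7], "gripper": 1},
  {"rot": [0, 0, 0], "offset": [-0.2, -0.2, 7.6], "gripper": 1},
  {"rot": [0, 0, 0], "offset": [-0.2, -0.2, 7.8], "gripper": 1},
  {"rot": [0, 0, 0], "offset": [-0.2, -0.2, 7.95], "gripper": 1},
  {"rot": [0, 0, 0], "offset": [-0.2, -0.2, 7.95], "gripper": 1},
])

```text
time_s: 24.95
position: [0.511, 0.0225, 0.1042]
tcp_rot: [[0.984, -0.18, 0.002], [-0.18, -0.984, -0.0], [0.002, -0.0, -1.0]]
force: [-0.2, -0.2, -2.6]
opening: 0.629
```

arm_command([
  {"rot": [0, 0, 0], "offset": [0, 0, 0.05], "gripper": 0.2},
  {"rot": [0, 0, 0], "offset": [0, 0, 0.05], "gripper": 0.1},
  {"rot": [0, 0, 0], "offset": [0, 0, 0.05], "gripper": 0.1},
  {"rot": [0, 0, 0], "offset": [0, 0, 0.05], "gripper": 0.1},
  {"rot": [0, 0, 0], "offset": [0, 0, -3], "gripper": 0.1},
  {"rot": [0, 0, 0], "offset": [0, 0, -8], "gripper": 0.1},
  {"rot": [0, 0, 0], "offset": [0, 0, -13], "gripper": 0.1},
  {"rot": [0, 0, 0], "offset": [0, 0, -18], "gripper": 0.1},
])

```text
time_s: 25.75
position: [0.5098, 0.0227, 0.2849]
tcp_rot: [[0.984, -0.18, -0.001], [-0.18, -0.984, 0.0], [-0.001, -0.0, -1.0]]
force: [1.2, -0.8, -0.4]
opening: 0.903
```

arm_command([
  {"rot": [0, 0, 0], "offset": [0, 4, -3], "gripper": 0},
  {"rot": [0, 0, 0], "offset": [0, 8, -6], "gripper": 0},
  {"rot": [0, 0, 0], "offset": [3, 12, -9], "gripper": 0},
  {"rot": [0, 0, 0], "offset": [5, 14, -11], "gripper": 0},
  {"rot": [0, 0, 0], "offset": [5, 14, -11], "gripper": 0},
  {"rot": [0, 0, 0], "offset": [5, 14, -11], "gripper": 0},
])

```text
time_s: 26.35
position: [0.5341, -0.1246, 0.3932]
tcp_rot: [[0.983, -0.181, 0.0], [-0.181, -0.983, 0.0], [0.0, -0.0, -1.0]]
force: [0.1, 0.1, -1.0]
opening: 1.001
```

```bash
python3 - <<'E'
from h import *
print(bot.read_state()['position'])
c,b=snap('wrist','pics/w10.png')
c2,b2=snap('side','pics/s10.png')
p=proj(c,[*SC,.065])[0];x0,y0=int(max(p[0]-130,0)),int(max(p[1]-120,0));print(x0,y0)
w=cv2.resize(b[y0:y0+220,x0:x0+260],None,fx=2,fy=2,interpolation=2)
o=np.zeros((460,800,3),np.uint8);o[:w.shape[0],:w.shape[1]]=w;s=cv2.resize(b2[90:370,150:350],(280,392));o[:392,520:]=s
cv2.imwrite('pics/f.png',o)
E
```

```text
[ 0.53408846 -0.12461138  0.39323795]
151 0
```

View pics/f.png

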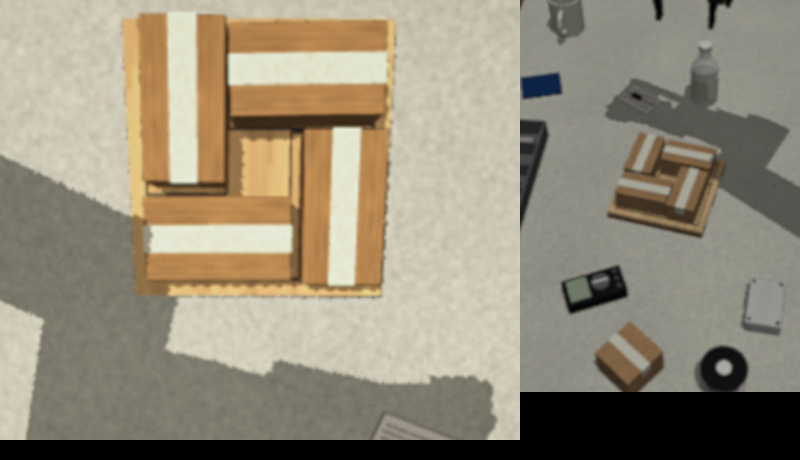

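```bash
python3 - <<'E'
from h import *
c,b=snap('wrist');a=np.radians(SA);R=np.array([[np.cos(a),-np.sin(a)],[np.sin(a),np.cos(a)]])
h=lambda l:np.array(l)/2.+[151,0]
T={4:[(140,13),(224,13),(226,183),(147,183)],3:[(228,20),(387,20),(385,115),(230,116)],2:[(302,127),(388,127),(382,286),(304,285)],1:[(144,196),(292,196),(293,278),(147,278)]}
for k,p in T.items():
    P=(cast(c,h(p),.065)-SC)@R*1e3;e=[np.linalg.norm(P[i]-P[i-3]) for i in range(4)]
    print(k,'err mm',(P.mean(0)-SL[k][:2]).round(1),'sizes',np.round(e),'angs',[round((np.degrees(np.arctan2(*(P[i-3]-P[i])[::-1]))+45)%90-45,1) for i in range(4)])
S=cast(c,h([(126,20),(395,20),(381,296),(137,296)]),.02);print('slab corners',((S-SC)@R*1e3).round(1).tolist())
E
```

```text
4 err mm [1.2 4.4] sizes [ 52. 100.  52. 100.] angs [np.float64(-0.3), np.float64(0.1), np.float64(-0.1), np.float64(-0.0)]
3 err mm [-3.6  0.6] sizes [ 99.  55. 100.  55.] angs [np.float64(0.2), np.float64(1.7), np.float64(0.6), np.float64(0.8)]
2 err mm [ 0.3 -0.8] sizes [ 56. 102.  54. 101.] angs [np.float64(0.3), np.float64(1.0), np.float64(-0.5), np.float64(2.0)]
1 err mm [-0.2  2.8] sizes [ 99.  54. 101.  54.] angs [np.float64(-0.0), np.float64(1.7), np.float64(0.1), np.float64(-0.6)]
slab corners [[-95.9, 95.4], [89.8, 95.6], [90.4, -93.1], [-97.6, -93.6]]
```

arm_command([
  {"rot": [0, 0, 0], "offset": [-5, 0, 3], "gripper": 0},
  {"rot": [0, 0, 0], "offset": [-9, 0, 6], "gripper": 0},
  {"rot": [0, 0, 0], "offset": [-12, 0, 8], "gripper": 0},
  {"rot": [0, 0, 0], "offset": [-12, 0, 8], "gripper": 0},
  {"rot": [0, 0, 0], "offset": [-12, 0, 8], "gripper": 0},
])

```text
time_s: 27.0
position: [0.4144, -0.1009, 0.3121]
tcp_rot: [[0.984, -0.179, -0.003], [-0.179, -0.984, 0.002], [-0.003, -0.001, -1.0]]
force: [0.5, -0.3, 0.7]
opening: 1.005
```

```bash
python3 - <<'E'
from h import *
c,b=snap('wrist','pics/w11.png')
a=np.radians(SA);R=np.array([[np.cos(a),-np.sin(a)],[np.sin(a),np.cos(a)]])
q=proj(c,[[*(SC+R@np.array(v)/1e3),.02] for v in [(-95,95),(-95,-95),(95,95),(95,-95)]]);print(q.round())
x0=int(max(0,q[:,0].min()-15));y0=int(max(0,q[:,1].min()-20));w=b[y0:y0+195,x0:x0+260];print(x0,y0)
cv2.imwrite('pics/g.png',cv2.resize(w,None,fx=3,fy=3,interpolation=2))
E
```

```text
[[307. -14.]
 [303. 155.]
 [473. -11.]
 [450. 156.]]
288 0
```

View pics/g.png

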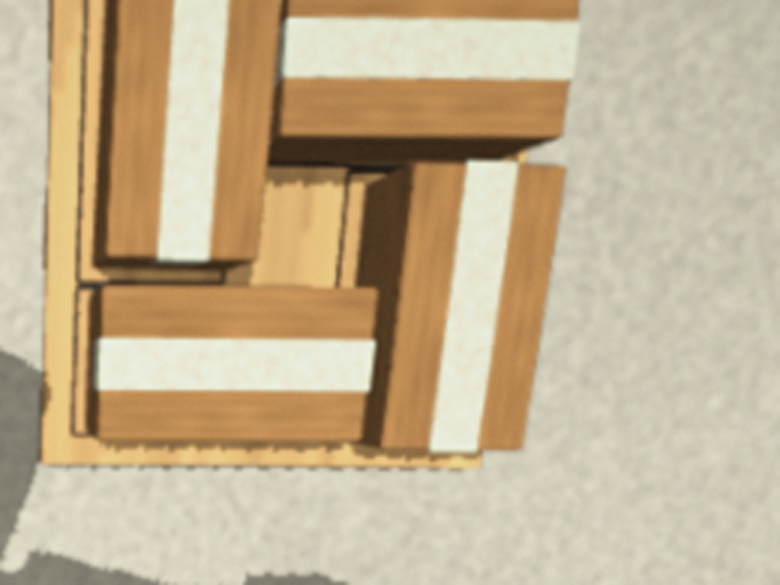

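```bash
python3 - <<'E'
from h import *
c,b=snap('wrist');a=np.radians(SA);R=np.array([[np.cos(a),-np.sin(a)],[np.sin(a),np.cos(a)]])
h=lambda l:np.array(l)/3.+[288,0]
f=lambda l:((cast(c,h(l),.02)-SC)@R*1e3).round(1)
print('slot4 outline L, base L',f([(81,250),(96,250)]).tolist(),'outline end, base end',f([(150,281),(150,272)]).tolist())
print('slot1 outline L, base L',f([(74,370),(92,370)]).tolist())
print('slot2 outline L, base L',f([(340,260),(358,260)]).tolist())
print('slab edge L',f([(45,370),(47,200)]).tolist(),'bottom',f([(200,464)]).tolist())
for r in (250,):
    row=b[int(r/3),288:288+50].astype(int).sum(1);print(row.tolist())
row=b[int(370/3),288:288+40].astype(int).sum(1);print(row.tolist())
row=b[int(270/3),288+85:288+145].astype(int).sum(1);print(row.tolist())
E
```

```text
slot4 outline L, base L [[-79.1, -9.4], [-73.0, -9.4]] outline end, base end [[-50.6, -21.1], [-50.8, -17.6]]
slot1 outline L, base L [[-80.5, -56.3], [-72.9, -56.3]]
slot2 outline L, base L [[26.5, -12.2], [33.9, -12.1]]
slab edge L [[-92.6, -56.4], [-93.2, 9.2]] bottom [[-25.0, -95.1]]
[619, 617, 612, 613, 623, 618, 616, 616, 614, 610, 581, 436, 386, 515, 566, 567, 566, 569, 571, 569, 574, 539, 352, 326, 509, 550, 530, 424, 246, 176, 179, 208, 306, 374, 392, 385, 386, 386, 375, 359, 353, 361, 376, 379, 382, 369, 370, 371, 423, 552]
[367, 379, 379, 390, 379, 381, 381, 367, 366, 370, 381, 331, 391, 520, 563, 565, 567, 570, 574, 573, 546, 378, 368, 499, 533, 456, 289, 208, 295, 468, 653, 694, 688, 682, 684, 685, 680, 677, 677, 681]
[518, 514, 510, 514, 516, 520, 523, 516, 514, 515, 520, 535, 542, 547, 548, 554, 554, 553, 553, 558, 558, 566, 549, 441, 270, 400, 505, 517, 516, 481, 312, 189, 168, 169, 170, 169, 173, 176, 176, 172, 170, 176, 178, 179, 205, 305, 392, 422, 437, 421, 414, 414, 420, 412, 401, 409, 413, 416, 412, 402]
```

```bash
python3 - <<'E'
from h import *
from rig import ticket
a=cv2.imread('pics/side0.png');c,b=snap('side')
for n,(x,y,w,h) in {'bottle':(270,120,24,46),'breadboard':(218,150,36,24),'meter':(178,280,52,34),'box':(306,286,38,44),'square':(202,318,52,56),'reel':(274,334,42,42)}.items():
    r=cv2.matchTemplate(b[y-15:y+h+15,x-15:x+w+15],a[y:y+h,x:x+w],cv2.TM_CCOEFF_NORMED);_,v,_,p=cv2.minMaxLoc(r);print(n,'shift px',p[0]-15,p[1]-15,round(v,2))
print(bot.read_state()['force'],bot.read_state()['time_s']);ticket.hand_in()
E
```

```text
bottle shift px 0 1 0.49
breadboard shift px 0 0 1.0
meter shift px 0 0 1.0
box shift px 0 0 1.0
square shift px 0 0 0.98
reel shift px 0 0 1.0
[-0.51169444  0.15582001 -0.17627312] 27.15
the job is handed in; nothing more can be done
```

I laid all four cartons in the four outlines as a pinwheel, let go of each, and handed the job in at 27 s of the 72 s allowed. Each was set down with no noticeable force change at the wrist.

**Placement:** I compared the cartons with the drawn lines and slab edges in two last wrist pictures. All four are inside the 8 mm tolerance, turned by no more than about 2°, and look flat on the slab.

| Outline | Offset from its centre |
|---|---|
| 1 | about 3.5 mm |
| 2 | about 4–6 mm |
| 3 | about 1 mm |
| 4 | about 4–5.5 mm |

- **Small disagreement:** the two pictures differ by 1–2 mm on outlines 2 and 4. The slab position worked out from different wrist views also varied by about 3 mm. I judged by the offsets relative to the drawn lines and left outline 2 as it was.
- **Tight spot:** the gap between the cartons in outlines 3 and 4 is narrower than drawn, only about 1–3 mm.

**Bystanders:** five of the six show no shift in the side camera. The bottle's match was weak (score 0.49, 1 px shift). Its background had changed because two cartons next to it were gone, and the pictures show it upright in its place.

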